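Set up a folding nozzle tray and press its label plate home

ROBOT

A 7-joint arm with a two-finger parallel gripper is mounted at the origin on a cart in front of the work surface, level with it; the furniture and walls round the work are solid. World frame = base frame: x ahead of the robot, y to its left, z up, the work surface at z = 0. Lengths are in m, angles in rad, forces in N, time in s.
With the tool pointing down it reaches from about 0.425 to 0.875 m from the base axis. Payload 4.7 kg.
Tool frame: the origin (TCP) lies midway between the tips of the shut fingers; the grasp point (between the pads) lies 19 mm behind it (ctrl.grip_point_offset is the distance from the TCP to the grasp point, in m); z points along the fingers, y is the line along which they close (so a half turn about z gives the same grasp; the last joint's range is limited). The gripper opens to 87 mm and grips with 3 to 60 N. Pads are 19 mm wide; open, the fingers measure 117 mm over their backs; the gripper's body (75 mm by 190 mm) begins 51 mm behind the grasp point.
Start: joints at [-1.318, 0.321, -0.07, 1.45, 0.023, 1.371, -0.057], TCP at [0.154, 0.632, 0.223] pointing down, gripper open.
Joint ranges: [-2.86, 2.86], [-0.3, 2.09], [-1.38, 1.24], [0.06, 2.45], [-1.56, 4.7], [0.09, 2.05], [-2.69, 2.69]. Speed limits (rad/s): [2.57, 2.57, 3.14, 3.14, 3.14, 3.14, 3.14].

INTERFACE

Orientations are given as a rotation vector (axis times angle).
In Python, from bench import ctrl gives the robot as it stands.
- The arm moves only by the tool move_arm, never from a script. Its argument "increments" is text: rows parted by semicolons, each of 7 numbers parted by spaces: the shift along the world's x, y, z in mm, then the turn, a rotation vector about the world's x, y, z in degrees, then the closure in counts, from 0 (fully open) to 255 (shut). A call has exactly 8 rows; each row shifts and turns the commanded pose from where the row before left it; what a row does not reach is not made up. A row lasts 1/12 s, in which the tool goes at most 41.7 mm and 7.16 degrees, less where a joint would pass 70% of its speed; a pose out of reach is approached as far as the arm can. A call with a gripper value outside its range is refused whole. The fingers move at their own pace and stop on an object; "grip_force" is the grip in N (left out, the last holds). Time passes only in rows, so rows that do not move let the fingers close, or fill a call up. It gives the time, the measured TCP pose, the force, the opening and the grip force at its end, in the units of the state.
- ctrl.get_state(): the state, without advancing time (a new reading comes with each control period).
- ctrl.get_image(name): name is "scene" or "top" or "wrist"; returns a dict with "frame" (480x640x3 uint8, red, green, blue), "depth" (480x640 float32, m along the optical axis (not along the pixel's ray), 0 where there is no reading), "fx", "fy", "cx", "cy" (pixels), "k1" (the pictures are not rectified: a ray, as slopes to the right and down, at radius r is drawn at 1 + k1 r^2 times it, then the intrinsics apply), "position" and "orientation" of the camera in the world. Camera axes: x right, y down, z forward; pixel columns grow to the right and rows downward; lengths in m; the calibration is good to about 2 mm. A picture is of the moment at which its call begins.
- ctrl.close_job(): hands the job in; it is judged then, once.
Trained networks look in a picture, given as the dict that the camera call returned (one of the last four; its "shot" number tells which), for a name from the list of things; names that differ only in an ending like _2 or _b are one class to them, and where a whole thing is asked for, a point or a joint stands for the part that bears it (a point fixed in the world has none). Each returns a list of dicts, best first, with "score" (0 to 1); they miss things now and then, are a little off and sometimes report something else, mostly with a low value. They report only what shows in the picture. A call takes as long as a camera call. They do not tell look-alikes from the thing itself.
- ctrl.find_in(target, picture): "centre" ([x, y, z] in m, in world coordinates, good to about 4 mm: the middle of the surface that is visible of it).
- ctrl.silhouettes(target, picture): "region" (480x640 bool, what is visible of it).
The state is a dict: "time": time; "joint_positions": joint angles; "qd": joint speeds; "joint_torque": joint torques, N m; "position": TCP position; "tool_rot": TCP orientation; "ft_force": force on the tool from outside, world axes, zero at the start; "torque": the same for the moment, N m; "grip_width": opening from 0.0 (shut) to 1.0 (fully open); "grip_force": force on a finger pad.
Only numpy, scipy, OpenCV 4.12 (cv2) and the standard library are available. Lean on these libraries where they do the work, as an engineer would, in place of code of your own. Each camera call takes 0.05 s, during which the arm holds its last target. There are 200 camera calls.

TASK

Set up the blue folding tray for the nozzles: first raise its two side walls upright by their yellow tabs, then take the orange label plate out of the grey rack and push it straight down into the channel behind the tray's front lip, against the sprung strip, until it is fully home. Do not let go: finish with the gripper still keeping the plate pressed fully home and both walls standing. Leave the green plate and the nozzles alone.

Things in the scene. Friction and masses are not known exactly. Their poses are not given: they have to be found in the camera images.
- tray: Blue folding tray fixed to the bench: floor 130 x 150 mm, 6 mm thick, fixed rear wall 48 mm high at its +x edge, open label channel along its front (-x) edge. Origin: centre of the underside; x to the rear, y along the channel towards the left wall, z up.
- slot (a point): Where the centre of the label plate's underside lies when the plate is fully home in the channel: 53 mm in front of the tray's origin (-x), 8 mm above the bench. Axes as the tray's. The channel between front lip and inner rail is 11 mm wide, 118 mm long; both are 32 mm high with flared lead-ins up to 39 mm above the bench (29 mm between their outer edges).
- seat (a joint): Sprung black strip in the bottom of the channel, 100 x 9 mm; travel downwards in m: 0 up (its top 14 mm above the bench), 0.006 hard against its stop (plate fully home). Pushes back with about 2.4 N at the top and 7.2 N at the bottom, so the plate rises again if let go.
- left_wall (a joint): Left (+y) side wall, angle in rad: 0 folded flat outwards, 1.57 upright, stop at 1.60. Begins partly raised. Hinge axis along the tray's x; the stiff hinge (about 0.05 N m) keeps the wall where it is left. Panel 96 mm along x, reaching 46 mm from the hinge, 4 mm thick, with a tab.
- right_wall (a joint): Right (-y) side wall, the mirror image: 0 folded flat outwards, 1.57 upright, stop at 1.60; same sizes and stiffness.
- left_wall_hinge (a point): On the left wall's hinge axis, at its middle: 5 mm behind and 72 mm to the left of the tray's origin, 9 mm above the bench.
- right_wall_hinge (a point): On the right wall's hinge axis, at its middle: 5 mm behind and 72 mm to the right of the tray's origin, 9 mm above the bench.
- left_wall_tab (a point): Grip point in the left wall's yellow tab, 64 mm from the hinge axis; the tab is 12 mm wide (along the tray's x), 8 mm thick and runs in the plane of the panel from its edge (46 mm from the hinge) to 77 mm from the hinge.
- right_wall_tab (a point): Grip point in the right wall's yellow tab, 64 mm from the hinge axis; same sizes.
- label_plate: Orange label plate, loose, upright in one of the rack's two slots: 8 mm thick (its x), 110 mm wide (its y), 85 mm high, 0.09 kg or so, white card on both faces (either face may look forward). Origin: centre of its underside.
- spare_plate: Green plate of the same size in the rack's other slot; stays there. Origin: centre of its underside.
- rack: Grey rack fixed to the bench, 130 x 134 mm, 26 mm high, two slots along its y, 75 mm apart along its x; slot floors 8 mm above the bench, 12 mm wide, 116 mm long. Origin: centre of its underside.
- nozzle_1: Steel injector nozzle standing on the bench, 18 mm across, 54 mm high, bystander. Origin: centre of its underside.
- nozzle_2: Another such nozzle, bystander. Origin: centre of its underside.
Things that resemble listed ones, but are neither listed nor needed, are in the scene too. Of the things shaped like the label_plate, the orange one is meant.

How it is judged:
On the way, in this order (a step that is already met when the one before it is completed fails the run):
1. both side walls stand upright, the plate not yet in the channel (value of joint each of left_wall, right_wall above 1.4 rad and distance between label_plate and slot above 0.05 m), for 0.2 s.
2. the orange plate is in the channel and pressed home (z of label_plate in the frame of slot below 0.002 m and x of label_plate in the frame of slot between -0.004 and 0.004 m and y of label_plate in the frame of slot between -0.008 and 0.008 m and angle between label_plate's own z axis and vertical below 0.1 rad and value of joint seat above 0.0045 m and contact force between the fingers and label_plate above 1 N and contact force between label_plate and tray above 3 N), for 0.2 s.
At the end, for the whole second after the job is handed in: Both walls at 1.40 rad or more; orange plate in the channel (within 4 mm across, 8 mm along, tilt under 0.1 rad), under 2 mm above home with the strip down over 4.5 mm, the gripper still on it (over 1 N) and pressing it on the tray (over 3 N) (all of step 2 and value of joint each of left_wall, right_wall above 1.4 rad); the arm keeps its last pose, push and grip.
It fails at once if the green plate is shifted more than 20 mm (distance of spare_plate from where it was at the start of the episode above 0.02 m).
It fails at once if the first nozzle is shifted more than 30 mm (distance of nozzle_1 from where it was at the start of the episode above 0.03 m).
It fails at once if the second nozzle is shifted more than 30 mm (distance of nozzle_2 from where it was at the start of the episode above 0.03 m).
It also fails if it takes over 61 s, if anything falls off the work surface, if the arm or the gripper's body presses on something with over 40 N, if the wrist force passes 120 N, or if a joint passes its speed limit or range.

## Working session

There is one attempt and no reset: what is moved stays moved. The work goes in short steps, Python scripts to look and compute and a tool call to move; the robot and the scene stay as the last step left them, time stands still between calls to the robot, and variables do not carry over. Pictures are saved under pics/ and viewed, at most 10 in all, crops included, and the job is handed in when it is done.

Besides the shell and the picture viewer there is one more tool, called after "Request:" by a JSON object that holds its "op" and its "data", one argument or row to a line. move_arm: Moves the arm, as the interface text tells. Its arguments: {"type":"object","properties":{"increments":{"type":"string"},"grip_force":{"type":"number"}},"required":["increments"]}

```bash
ls; mkdir -p pics; cat > h.py <<'E'
import numpy as np, cv2
from scipy.spatial.transform import Rotation as R
from bench import ctrl
def rays(p,uv):
    K=np.array([[p["fx"],0,p["cx"]],[0,p["fy"],p["cy"]],[0,0,1.]])
    q=cv2.undistortPoints(np.array(uv,float).reshape(-1,1,2),K,np.array([p["k1"],0,0,0.]))
    return q.reshape(-1,2)
def Rm(o):
    o=np.array(o,float)
    return o if o.shape==(3,3) else (R.from_rotvec(o).as_matrix() if o.size==3 else R.from_quat(o).as_matrix())
def cloud(p):
    v,u=np.mgrid[0:480,0:640]
    q=rays(p,np.stack([u.ravel(),v.ravel()],1)); d=p["depth"].ravel()[:,None]
    return (np.hstack([q*d,d])@Rm(p["orientation"]).T+np.array(p["position"])).reshape(480,640,3)
def save(p,n): cv2.imwrite(f"pics/{n}.png",p["frame"][:,:,::-1])
E
python3 - <<'E'
from h import *
for n in("scene","top"):
    p=ctrl.get_image(n); save(p,n); print(n,p["position"],p["orientation"],p["fx"],p["k1"])
    for t in("tray","rack","label_plate","left_wall_tab","nozzle_1"):
        print(t,[(np.round(d["centre"],3).tolist(),round(d["score"],2)) for d in ctrl.find_in(t,p)])
a,b=[cv2.imread(f"pics/{n}.png") for n in("scene","top")]
E
```

```text
pics
scene [-0.08851959 -0.42034335  0.60787453] [-1.95621406  1.16347429 -0.58170016] 509.22871133223936 -0.06899901203464995
tray [([0.489, 0.004, 0.018], 0.71), ([0.632, -0.212, 0.02], 0.51)]
rack [([0.462, -0.331, 0.011], 0.87), ([0.657, -0.162, 0.021], 0.64)]
label_plate [([0.613, -0.057, 0.039], 0.82), ([0.475, -0.326, 0.06], 0.62)]
left_wall_tab [([0.493, 0.108, 0.03], 0.55)]
nozzle_1 [([0.634, -0.212, 0.015], 0.71), ([0.496, 0.106, 0.026], 0.59), ([0.659, -0.162, 0.021], 0.42)]
top [ 0.35291123 -0.07673854  1.28668746] [-2.09616572  2.15720994 -0.16674548] 532.144592355336 0.016174969693080635
tray [([0.489, 0.008, 0.007], 0.74)]
rack [([0.51, -0.312, 0.005], 0.89)]
label_plate [([0.477, -0.319, 0.094], 0.7), ([0.492, 0.107, 0.021], 0.65), ([0.621, -0.052, 0.058], 0.55)]
left_wall_tab [([0.498, 0.106, 0.025], 0.78), ([0.513, -0.313, 0.008], 0.52)]
nozzle_1 [([0.657, -0.163, 0.015], 0.64)]
```

View pics/scene.png

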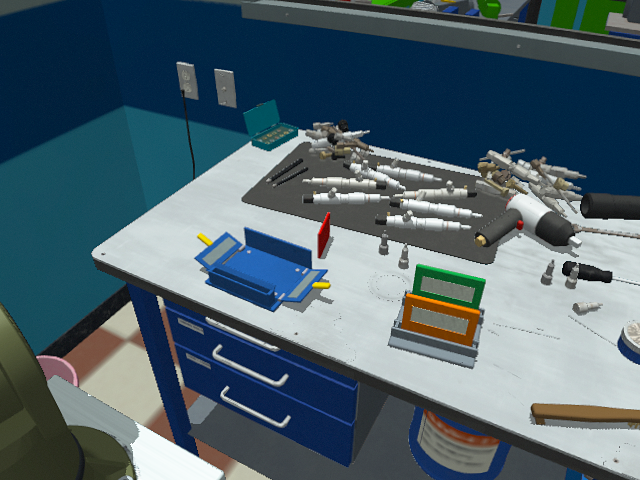

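View pics/top.png

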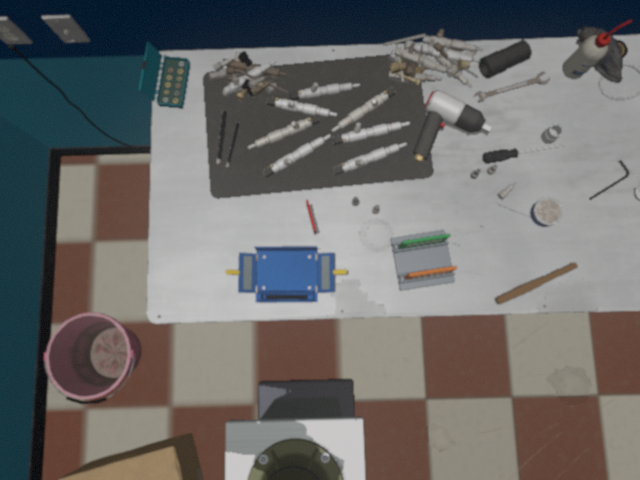

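The scene picture shows the tray at (265,270), tabs at (205,240) and (320,285), orange plate at (440,320) in the rack, green at (450,285), red look-alike plate at (323,235), and nozzles at (384,243) and (404,257), with others at (547,270). In the top picture the tray is at (287,272), tabs (232,271) and (341,271), orange plate (430,272), green plate (423,241).

Candidates for the label plate: orange (440,320), green (450,285), red (323,235). I choose orange.

```bash
python3 - <<'E'
from h import *
def pca(P):
    r=cv2.minAreaRect((P[:,:2]*1000).astype(np.float32)); return np.round(r[0],1),np.round(r[1],1),round(r[2],1)
for n in("top","scene"):
    p=ctrl.get_image(n); C=cloud(p); H=cv2.cvtColor(p["frame"],cv2.COLOR_RGB2HSV).astype(int); h,s,v=H[...,0],H[...,1],H[...,2]
    x,y,z=C[...,0],C[...,1],C[...,2]; ok=(p["depth"]>0)&(x>.38)&(x<.72)&(y>-.42)&(y<.2)&(z>-.01)&(z<.13)
    print(n,"table z",np.median(z[ok&(s<40)&(v>150)]))
    col={"yellow":ok&(h>20)&(h<33)&(s>150)&(v>120),"orange":ok&(h>5)&(h<19)&(s>150)&(v>120),"green":ok&(h>45)&(h<80)&(s>120),"blue":ok&(h>100)&(h<120)&(s>120)}
    for k,m in col.items():
        nn,L,st,ce=cv2.connectedComponentsWithStats(m.astype(np.uint8))
        for i in range(1,nn):
            if st[i,4]<12: continue
            P=C[L==i]; print(k,st[i,4],"px",ce[i].round(),"z",np.percentile(P[:,2],[5,50,95]).round(3),"mean",P.mean(0).round(4),"rect",*pca(P))
            if k in("orange","green"):
                T=P[P[:,2]>.082]; print("   top",len(T),T.mean(0).round(4),*pca(T)) if len(T)>5 else 0
            if k=="blue" and st[i,4]>100:
                for a,b in((.042,.056),(.03,.042),(-.005,.012)):
                    T=P[(P[:,2]>a)&(P[:,2]<b)]; print("   ",a,len(T),T.mean(0).round(4),*pca(T)) if len(T)>5 else 0
    if n=="scene":
        cv2.imwrite("pics/crop.png",cv2.resize(p["frame"][180:370,180:500,::-1],(800,475),interpolation=2))
s=ctrl.get_state(); print(s)
E
```

```text
top table z 0.0010774076776804975
yellow 16 px [232. 272.] z [0.037 0.039 0.046] mean [0.494  0.1382 0.0403] rect [494.1 137.2] [20.  3.] 87.6
yellow 23 px [340. 272.] z [0.031 0.038 0.045] mean [ 0.4871 -0.1161  0.0379] rect [ 487.1 -115.6] [25.6  3.1] 86.8
orange 97 px [431. 271.] z [0.087 0.093 0.096] mean [ 0.4758 -0.3192  0.0927] rect [ 475.9 -320.4] [  4.9 102.4] 7.4
   top 94 [ 0.4759 -0.3196  0.0932] [ 475.9 -320.4] [  4.9 102.4] 7.4
green 61 px [426. 239.] z [0.09  0.094 0.098] mean [ 0.5499 -0.313   0.0936] rect [ 549.5 -311.2] [  4.1 100.1] 7.4
   top 61 [ 0.5499 -0.313   0.0936] [ 549.5 -311.2] [  4.1 100.1] 7.4
blue 2975 px [287. 274.] z [0.003 0.008 0.038] mean [0.4884 0.0094 0.0118] rect [485.2  -1.6] [197.5 123.7] 88.3
    0.042 24 [0.4434 0.0249 0.0434] [435.4  13.5] [116.9  23.3] 88.3
    0.03 321 [0.4377 0.0082 0.0364] [440.2 -12.5] [ 48.1 182.1] 10.3
    -0.005 2270 [0.4976 0.0113 0.0071] [486.5  10.5] [164.6 121.8] 88.3
blue 86 px [241. 271.] z [0.025 0.029 0.034] mean [0.4973 0.1184 0.029 ] rect [494.4 117.5] [ 7.8 86.7] 89.5
blue 40 px [331. 261.] z [0.023 0.02
[... 1180 characters left out ...]
ions': array([-1.31790546,  0.32092259, -0.07007497,  1.45045924,  0.02258085,
        1.37080359, -0.05692198]), 'qd': array([-2.22543379e-05, -5.70235313e-04,  1.28883840e-03,  2.27294279e-03,
       -6.21606648e-04, -6.08234848e-04, -9.40079459e-04]), 'joint_torque': array([ 1.59291603e-04, -4.90937626e+01, -4.02957033e-01, -3.12713313e+01,
       -6.36581448e-02,  3.34361731e-02,  1.98933759e-05]), 'position': array([0.15378496, 0.63158668, 0.22265713]), 'tool_rot': array([3.74243722e-01, 3.11916650e+00, 2.95923176e-04]), 'ft_force': array([ 0.46746279, -0.12877387,  0.10961579]), 'torque': array([ 0.0250273 , -0.02483838, -0.02973384]), 'grip_force': 0.0, 'grip_width': 0.99477995095466}
```

View pics/crop.png

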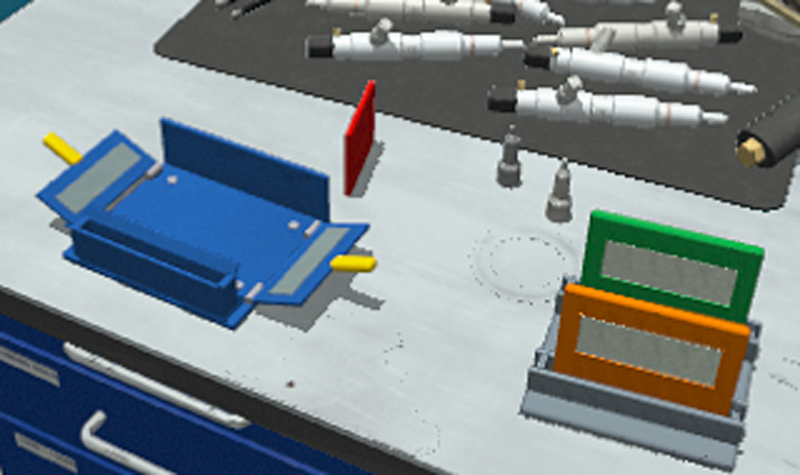

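The crop confirms it: orange plate with a white card in the near rack slot (430,345 in the crop scale), green behind it, red free-standing look-alike at (360,140). Tray origin ≈ (0.485, 0.0085), yaw ≈ -1.7°, both walls at ≈ 0.4 rad. I'll push the tabs up with shut fingers, moving inward from outside.

Request:
{"op": "move_arm", "data": {
  "increments": "21 -28 -3 0 0 -4.9 255;21 -28 -3 0 0 -4.9 255;21 -28 -3 0 0 -4.9 255;21 -28 -3 0 0 -4.9 255;21 -28 -3 0 0 -4.9 255;21 -28 -3 0 0 -4.9 255;21 -28 -3 0 0 -4.9 255;21 -28 -3 0 0 -4.9 255",
  "grip_force": 20
}}

```text
time: 1.37
position: [0.3226, 0.4061, 0.1987]
tool_rot: [1.405, 2.81, 0.001]
ft_force: [0.7, -0.3, -0.2]
grip_width: 0.48
grip_force: 0.0
```

Request:
{"op": "move_arm", "data": {
  "increments": "21 -28 -3 0 0 -4.9 255;21 -28 -3 0 0 -4.9 255;21 -28 -3 0 0 -4.9 255;21 -28 -3 0 0 -4.9 255;21 -28 -3 0 0 -4.9 255;21 -28 -3 0 0 -4.9 255;21 -28 -3 0 0 -4.9 255;21 -28 -3 0 0 -4.9 255"
}}

```text
time: 2.03
position: [0.4906, 0.1821, 0.1749]
tool_rot: [2.266, 2.176, 0.002]
ft_force: [-0.2, -0.0, 0.5]
grip_width: 0.01
grip_force: 0.0
```

Request:
{"op": "move_arm", "data": {
  "increments": "1 1 -30 0 0 0 255;1 1 -30 0 0 0 255;1 1 -30 0 0 0 255;0 0 -25 0 0 0 255;0 0 -20 0 0 0 255;0 0 -14 0 0 0 255;0 0 0 0 0 0 255;0 0 0 0 0 0 255"
}}

```text
time: 2.7
position: [0.4924, 0.1863, 0.0253]
tool_rot: [-2.261, -2.181, 0.002]
ft_force: [0.4, 0.1, -0.3]
grip_width: 0.008
grip_force: 0.0
```

```bash
python3 - <<'E'
from h import *
p=ctrl.get_image("scene"); cv2.imwrite("pics/s2.png",cv2.resize(p["frame"][140:340,130:450,::-1],(800,500),interpolation=2))
print(ctrl.get_state()["position"])
E
```

```text
[0.49328644 0.18674988 0.02629113]
```

View pics/s2.png

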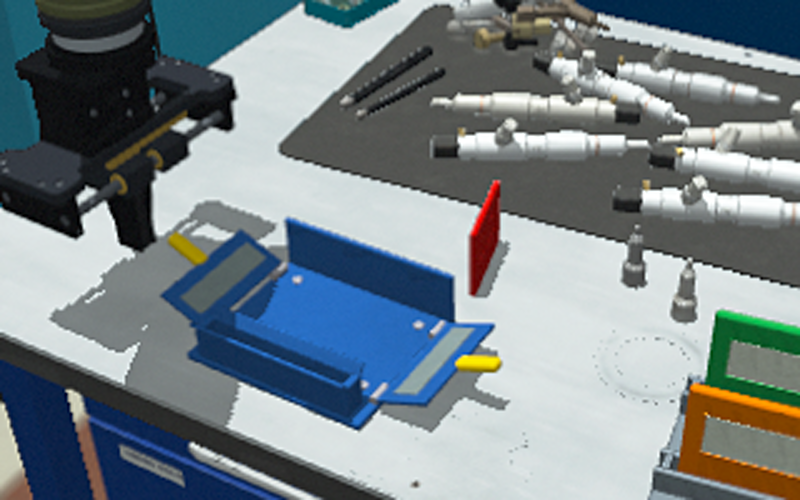

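The gripper stands shut just outside the left tab, at (185,245) in the crop, with its tip below the tab. Pushing it inward.

Request:
{"op": "move_arm", "data": {
  "increments": "0 -12 0 0 0 0 255;0 -12 0 0 0 0 255;0 -10 0 0 0 0 255;0 -10 2 0 0 0 255;0 -10 4 0 0 0 255;0 -10 5 0 0 0 255;0 -10 5 0 0 0 255;0 -10 4 0 0 0 255"
}}

```text
time: 3.42
position: [0.4947, 0.1189, 0.054]
tool_rot: [-2.241, -2.186, -0.031]
ft_force: [-7.7, 3.2, 3.4]
grip_width: 0.005
grip_force: 6.5
```

Request:
{"op": "move_arm", "data": {
  "increments": "0 -3 0 0 0 0 255;0 -2 0 0 0 0 255;0 -2 0 0 0 0 255;0 0 0 0 0 0 255;0 0 0 0 0 0 255;0 0 0 0 0 0 255;0 0 0 0 0 0 255;0 0 0 0 0 0 255"
}}

```text
time: 4.08
position: [0.4936, 0.0961, 0.0459]
tool_rot: [2.261, 2.18, 0.003]
ft_force: [0.6, 4.3, 3.1]
grip_width: 0.005
grip_force: 2.5
```

```bash
python3 - <<'E'
from h import *
p=ctrl.get_image("scene"); cv2.imwrite("pics/s3.png",cv2.resize(p["frame"][180:320,150:374,::-1],(800,500),interpolation=2))
print(ctrl.get_state()["position"])
E
```

```text
[0.49360918 0.09607053 0.04588555]
```

View pics/s3.png

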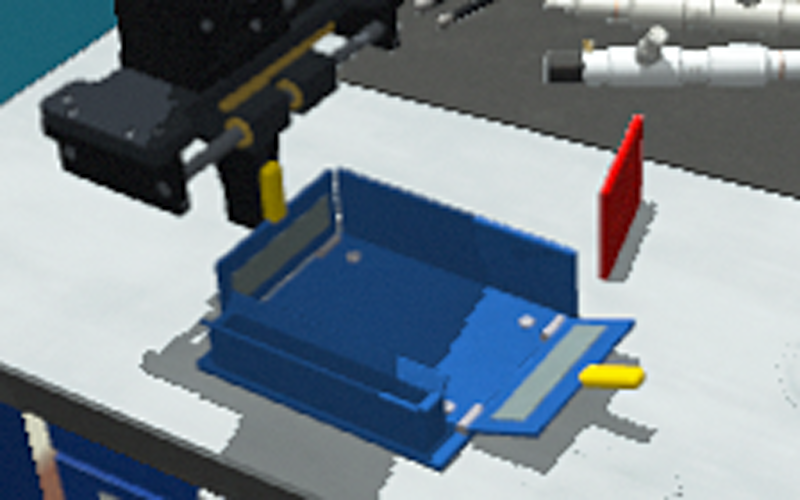

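The left wall is almost upright, with the tab at (272,190) in the crop. I'll nudge it towards its stop, then retreat and lift over to the right side.

Request:
{"op": "move_arm", "data": {
  "increments": "0 -1 0 0 0 0 255;0 -1 0 0 0 0 255;0 -1 0 0 0 0 255;0 0 0 0 0 0 255;0 0 0 0 0 0 255;0 0 0 0 0 0 255;0 0 0 0 0 0 255;0 0 0 0 0 0 255"
}}

```text
time: 4.8
position: [0.4936, 0.0958, 0.046]
tool_rot: [-2.259, -2.181, -0.007]
ft_force: [1.1, 10.1, 3.7]
grip_width: 0.003
grip_force: 5.1
```

Request:
{"op": "move_arm", "data": {
  "increments": "0 10 0 0 0 0 255;0 10 0 0 0 0 255;0 0 35 0 0 0 255;0 0 35 0 0 0 255;0 0 35 0 0 0 255;0 0 35 0 0 0 255;0 -40 0 0 0 0 255;0 -40 0 0 0 0 255"
}}

```text
time: 5.47
position: [0.4937, 0.0332, 0.1872]
tool_rot: [2.254, 2.185, 0.002]
ft_force: [0.6, -1.1, -0.5]
grip_width: 0.006
grip_force: 0.0
```

Request:
{"op": "move_arm", "data": {
  "increments": "-1 -40 0 0 0 0 255;-1 -40 0 0 0 0 255;-1 -40 0 0 0 0 255;-1 -40 0 0 0 0 255;-1 -40 0 0 0 0 255;0 0 0 0 0 0 255;0 0 -20 0 0 0 255;0 0 -20 0 0 0 255"
}}

```text
time: 6.13
position: [0.4875, -0.1691, 0.1452]
tool_rot: [2.264, 2.177, -0.001]
ft_force: [-0.5, 0.7, -1.0]
grip_width: 0.007
grip_force: 0.0
```

Request:
{"op": "move_arm", "data": {
  "increments": "0 0 -30 0 0 0 255;0 0 -30 0 0 0 255;0 0 -25 0 0 0 255;0 0 -20 0 0 0 255;0 0 -15 0 0 0 255;0 0 0 0 0 0 255;0 0 0 0 0 0 255;0 0 0 0 0 0 255"
}}

```text
time: 6.8
position: [0.4879, -0.1678, 0.0261]
tool_rot: [2.261, 2.18, -0.001]
ft_force: [-0.6, -0.3, 0.2]
grip_width: 0.007
grip_force: 0.0
```

Request:
{"op": "move_arm", "data": {
  "increments": "0 10 0 0 0 0 255;0 9 0 0 0 0 255;0 8 0 0 0 0 255;0 8 2 0 0 0 255;0 7 3 0 0 0 255;0 7 3 0 0 0 255;0 6 3 0 0 0 255;0 6 3 0 0 0 255"
}}

```text
time: 7.47
position: [0.489, -0.1303, 0.0459]
tool_rot: [2.254, 2.151, -0.023]
ft_force: [-14.4, -52.7, 36.5]
grip_width: 0.002
grip_force: 49.1
```

Request:
{"op": "move_arm", "data": {
  "increments": "0 6 3 0 0 0 255;0 6 3 0 0 0 255;0 5 0 0 0 0 255;0 5 0 0 0 0 255;0 4 0 0 0 0 255;0 2 0 0 0 0 255;0 1 0 0 0 0 255;0 0 0 0 0 0 255"
}}

```text
time: 8.13
position: [0.4884, -0.0764, 0.0465]
tool_rot: [2.26, 2.181, 0.003]
ft_force: [0.1, 0.0, -0.1]
grip_width: 0.005
grip_force: 0.4
```

Request:
{"op": "move_arm", "data": {
  "increments": "0 1 0 0 0 0 255;0 1 0 0 0 0 255;0 1 0 0 0 0 255;0 0 0 0 0 0 255;0 0 0 0 0 0 255;0 0 0 0 0 0 255;0 0 0 0 0 0 255;0 0 0 0 0 0 255"
}}

```text
time: 8.8
position: [0.4878, -0.0747, 0.0456]
tool_rot: [2.261, 2.18, -0.0]
ft_force: [0.4, -2.3, 1.3]
grip_width: 0.002
grip_force: 1.3
```

```bash
python3 - <<'E'
from h import *
p=ctrl.get_image("scene"); cv2.imwrite("pics/s4.png",cv2.resize(p["frame"][180:320,150:374,::-1],(800,500),interpolation=2))
E
```

```text
(no output)
```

View pics/s4.png

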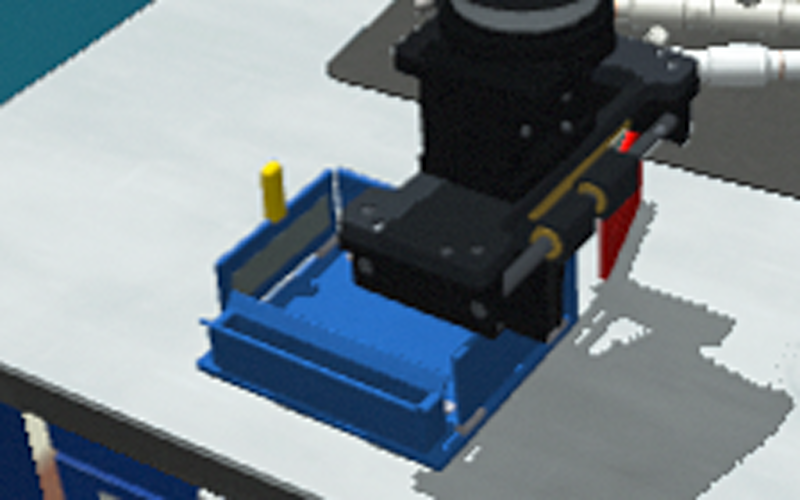

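The right wall is up (panel edge visible at (460,370) in the crop); the left wall stands. I'll make sure the right wall is on its stop.

Request:
{"op": "move_arm", "data": {
  "increments": "0 1 0 0 0 0 255;0 1 0 0 0 0 255;0 1 0 0 0 0 255;0 0 0 0 0 0 255;0 0 0 0 0 0 255;0 0 0 0 0 0 255;0 0 0 0 0 0 255;0 0 0 0 0 0 255"
}}

```text
time: 9.52
position: [0.4878, -0.0743, 0.0457]
tool_rot: [2.261, 2.177, -0.003]
ft_force: [0.5, -8.1, 1.2]
grip_width: 0.004
grip_force: 4.2
```

Request:
{"op": "move_arm", "data": {
  "increments": "0 -12 0 0 0 0 255;0 -12 0 0 0 0 255;0 -6 0 0 0 0 255;0 0 35 0 0 0 200;0 0 35 0 0 0 140;0 0 35 0 0 0 100;0 0 35 0 0 0 100;0 0 35 0 0 0 100"
}}

```text
time: 10.18
position: [0.4871, -0.1004, 0.222]
tool_rot: [-2.26, -2.18, -0.001]
ft_force: [1.1, 1.3, -1.1]
grip_width: 0.298
grip_force: 0.0
```

```bash
python3 - <<'E'
from h import *
p=ctrl.get_image("wrist"); save(p,"w1"); C=cloud(p)
print(p["position"],(Rm(p["orientation"])).round(2).tolist(),p["fx"])
p=ctrl.get_image("scene"); C=cloud(p); H=cv2.cvtColor(p["frame"],cv2.COLOR_RGB2HSV).astype(int); h,s,v=H[...,0],H[...,1],H[...,2]
x,y,z=C[...,0],C[...,1],C[...,2]; m=(x>.4)&(x<.6)&(y<.2)&(y>-.2)&(h>20)&(h<33)&(s>150)&(v>90)
for sg in(1,-1):
    P=C[m&(sg*y>0)]; print(len(P),P.mean(0).round(4),P[:,2].max().round(3))
E
```

```text
[ 0.48949276 -0.03141153  0.38452953] [[1.0, -0.03, -0.01], [-0.04, -0.97, -0.25], [-0.0, 0.25, -0.97]] 349.55001581423727
75 [0.4908 0.0785 0.0723] 0.089
239 [ 0.4803 -0.1017  0.2257] 0.33
```

View pics/w1.png

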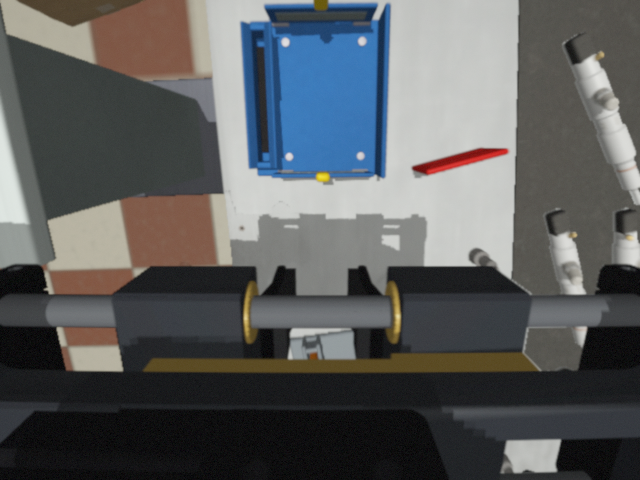

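Both walls are up: left tab at (320,4), right tab at (322,177) seen end-on; the channel with its black strip lies at (262,100). I'll take the depth profile across the channel.

```bash
python3 - <<'E'
from h import *
p=ctrl.get_image("wrist"); C=cloud(p)
for r in (70,130):
    for u in range(238,288): print(r,u,(C[r,u]*1000).round(1).tolist(),p["frame"][r,u].tolist())
yb=[r for r in range(10,190) if p["frame"][r,262].max()<50]; print(yb[0],yb[-1],C[yb[0],262],C[yb[-1],262])
E
```

```text
70 238 [420.1, 36.8, 39.9] [105, 132, 172]
70 239 [421.1, 36.6, 40.3] [55, 104, 159]
70 240 [421.4, 37.2, 37.3] [43, 90, 141]
70 241 [422.2, 37.3, 36.7] [47, 89, 137]
70 242 [423.0, 37.4, 35.8] [42, 85, 134]
70 243 [424.0, 37.4, 35.9] [43, 86, 133]
70 244 [424.9, 37.4, 35.8] [41, 84, 132]
70 245 [425.5, 37.7, 34.1] [40, 82, 131]
70 246 [426.3, 37.8, 33.3] [43, 81, 129]
70 247 [427.2, 37.7, 33.3] [32, 69, 112]
70 248 [427.2, 38.7, 28.2] [30, 56, 88]
70 249 [427.3, 39.7, 23.1] [18, 42, 68]
70 250 [427.4, 40.6, 18.1] [23, 44, 68]
70 251 [427.4, 41.7, 12.1] [17, 35, 60]
70 252 [428.6, 41.5, 13.3] [28, 38, 51]
70 253 [430.0, 40.9, 16.2] [37, 39, 41]
70 254 [430.7, 41.2, 14.4] [41, 43, 40]
70 255 [431.5, 41.4, 13.2] [45, 43, 42]
70 256 [432.7, 41.1, 14.3] [47, 44, 43]
70 257 [433.5, 41.3, 13.2] [42, 39, 38]
70 258 [434.6, 41.1, 13.9] [39, 44, 52]
70 259 [435.6, 41.1, 13.8] [43, 63, 93]
70 260 [439.2, 37.6, 31.6] [46, 86, 133]
70 261 [440.7, 36.8, 35.3] [48, 92, 143]
70 262 [441.7, 36.6, 36.1] [46, 89, 142]
70 263 [442.8, 36.5, 36.8] [46, 88, 143]
70 264 [444.0, 36.0, 39.1] [48, 96, 151]
70
[... 2485 characters left out ...]
 [445.8, -16.5, 6.8] [35, 71, 116]
130 275 [446.9, -16.6, 6.9] [38, 82, 133]
130 276 [447.8, -16.6, 6.0] [50, 105, 165]
130 277 [448.9, -16.6, 6.6] [60, 121, 185]
130 278 [450.0, -16.7, 6.8] [62, 125, 188]
130 279 [451.1, -16.7, 7.1] [62, 126, 188]
130 280 [452.0, -16.7, 6.2] [60, 124, 187]
130 281 [453.0, -16.8, 6.0] [63, 124, 188]
130 282 [454.0, -16.8, 5.5] [63, 126, 188]
130 283 [455.1, -16.8, 5.5] [60, 125, 187]
130 284 [456.2, -16.9, 5.7] [61, 125, 188]
130 285 [457.2, -16.9, 6.0] [62, 125, 189]
130 286 [458.3, -17.0, 6.2] [62, 125, 189]
130 287 [459.3, -17.0, 5.5] [63, 126, 188]Traceback (most recent call last):
  File "<stdin>", line 5, in <module>
IndexError: list index out of range
```

Request:
{"op": "move_arm", "data": {
  "increments": "-2 -36 0 0 0 1.6 80;-2 -36 0 0 0 1.6 80;-2 -36 0 0 0 1.6 80;-2 -36 0 0 0 1.6 80;-2 -36 0 0 0 1.6 80;-1 -37 0 0 0 1.5 80;0 -3 -20 0 0 0 80;0 0 -20 0 0 0 80"
}}

```text
time: 11.0
position: [0.4753, -0.3246, 0.1793]
tool_rot: [2.08, 2.354, -0.003]
ft_force: [1.2, 0.7, -0.3]
grip_width: 0.685
grip_force: 0.0
```

```bash
python3 - <<'E'
from h import *
s=ctrl.get_state(); print(s["position"],s["tool_rot"],s["grip_width"])
p=ctrl.get_image("scene"); cv2.imwrite("pics/s5.png",cv2.resize(p["frame"][170:370,340:580,::-1],(720,600),interpolation=2))
p=ctrl.get_image("wrist"); f=p["frame"]; C=cloud(p); H=cv2.cvtColor(f,cv2.COLOR_RGB2HSV).astype(int)
m=(H[...,0]>5)&(H[...,0]<19)&(H[...,1]>150)&(H[...,2]>90)&(C[...,2]>.05)&(C[...,2]<.1)&(p["depth"]>0)&(C[...,1]<-.2)
P=C[m]; print(len(P)); 
if len(P)>20: print(P.mean(0),P.min(0),P.max(0),cv2.minAreaRect((P[:,:2]*1000).astype(np.float32)))
E
```

```text
[ 0.47530825 -0.32464698  0.17928906] [ 2.07959901  2.35411914 -0.00269335] 0.6852921224366662
1316
[ 0.47523972 -0.31255859  0.09225518] [ 0.4666423  -0.36172837  0.05357974] [ 0.48527366 -0.26928312  0.09494009] ((475.5183410644531, -315.56597900390625), (7.973532199859619, 93.00853729248047), 7.726758003234863)
```

View pics/s5.png

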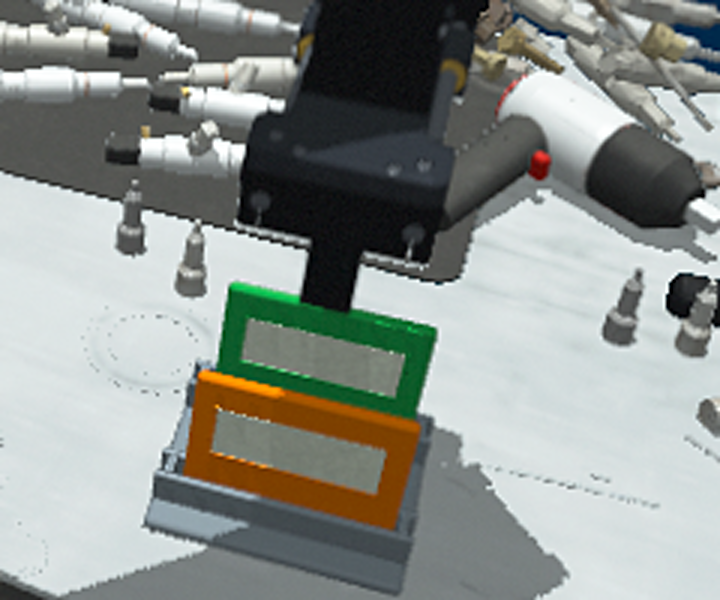

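The gripper straddles above the orange plate's line (plate top edge (200,375)-(420,425) in the crop); green stands behind it. Plate centre is (0.4767, -0.324), yaw 7.7°.

Request:
{"op": "move_arm", "data": {
  "increments": "1.5 0.5 -25 0 0 0.6 80;0 0 -25 0 0 0 80;0 0 -25 0 0 0 80;0 0 -20 0 0 0 80;0 0 -15 0 0 0 80;0 0 -10 0 0 0 80;0 0 -5 0 0 0 80;0 0 0 0 0 0 80"
}}

```text
time: 11.77
position: [0.4781, -0.32, 0.0549]
tool_rot: [-2.059, -2.371, 0.0]
ft_force: [0.2, 0.3, -0.5]
grip_width: 0.687
grip_force: 0.0
```

Request:
{"op": "move_arm", "data": {
  "increments": "0 0 0 0 0 0 255;0 0 0 0 0 0 255;0 0 0 0 0 0 255;0 0 0 0 0 0 255;0 0 0 0 0 0 255;0 0 0 0 0 0 255;0 0 0 0 0 0 255;0 0 0 0 0 0 255",
  "grip_force": 40
}}

```text
time: 12.43
position: [0.4783, -0.321, 0.0556]
tool_rot: [2.061, 2.371, 0.0]
ft_force: [0.2, 0.2, -0.5]
grip_width: 0.164
grip_force: 0.0
```

Request:
{"op": "move_arm", "data": {
  "increments": "0 0 0 0 0 0 255;0 0 0 0 0 0 255;0 0 0 0 0 0 255;0 0 0 0 0 0 255;0 0 0 0 0 0 255;0 0 0 0 0 0 255;0 0 0 0 0 0 255;0 0 0 0 0 0 255"
}}

```text
time: 13.1
position: [0.4782, -0.3209, 0.0556]
tool_rot: [-2.061, -2.371, 0.0]
ft_force: [1.1, 0.6, 0.3]
grip_width: 0.088
grip_force: 40.0
```

Request:
{"op": "move_arm", "data": {
  "increments": "0 0 5 0 0 0 255;0 0 10 0 0 0 255;0 0 15 0 0 0 255;0 0 20 0 0 0 255;0 0 25 0 0 0 255;0 0 25 0 0 0 255;0 0 20 0 0 0 255;0 0 0 0 0 0 255"
}}

```text
time: 13.77
position: [0.4804, -0.323, 0.1808]
tool_rot: [2.056, 2.365, 0.004]
ft_force: [1.4, -0.2, -1.4]
grip_width: 0.087
grip_force: 40.0
```

Request:
{"op": "move_arm", "data": {
  "increments": "-4 20 0 0 0 -0.9 255;-4 25 0 0 0 -0.9 255;-4 25 0 0 0 -0.9 255;-4 25 0 0 0 -0.9 255;-4 25 0 0 0 -0.9 255;-4 25 0 0 0 -0.9 255;-4 25 0 0 0 -0.9 255;-4 25 0 0 0 -0.9 255"
}}

```text
time: 14.43
position: [0.4456, -0.1248, 0.1756]
tool_rot: [-2.207, -2.236, -0.001]
ft_force: [1.1, 0.3, -0.9]
grip_width: 0.085
grip_force: 40.0
```

Request:
{"op": "move_arm", "data": {
  "increments": "-4 25 0 0 0 -0.9 255;-4 25 0 0 0 -0.9 255;-3 25 0 0 0 -0.4 255;-2 25 0 0 0 0 255;-1 20 0 0 0 0 255;0 15 0 0 0 0 255;0 6 0 0 0 0 255;0 0 0 0 0 0 255"
}}

```text
time: 15.1
position: [0.432, 0.0161, 0.1754]
tool_rot: [-2.245, -2.197, 0.0]
ft_force: [0.6, -0.3, -1.2]
grip_width: 0.089
grip_force: 40.0
```

```bash
cat > m.py <<'E'
from h import *
s=ctrl.get_state(); r=s["tool_rot"]; print("TCP",s["position"].round(4),r.round(3),"yaw",np.degrees(2*np.arctan2(r[1],r[0]))%180-90,s["ft_force"].round(1))
for n in("scene","top","wrist"):
    p=ctrl.get_image(n); C=cloud(p); f=p["frame"]; H=cv2.cvtColor(f,cv2.COLOR_RGB2HSV).astype(int)
    z=C[...,2]; m=(H[...,0]>5)&(H[...,0]<19)&(H[...,1]>150)&(H[...,2]>90)&(C[...,0]<.5)&(C[...,0]>.38)&(abs(C[...,1])<.12)&(z<.25)&(p["depth"]>0)
    P=C[m]; print(n,len(P))
    if len(P)<30: continue
    print(P.mean(0).round(4),np.percentile(P,1,0).round(4),np.percentile(P,99,0).round(4),cv2.minAreaRect((P[P[:,2]>P[:,2].max()-.01][:,:2]*1000).astype(np.float32)))
    if n=="scene":
        P=P[(P[:,0]<np.median(P[:,0])+.004)&(P[:,2]<P[:,2].max()-.008)]; A=np.c_[P[:,1:],np.ones(len(P))]; c=np.linalg.lstsq(A,P[:,0],rcond=None)[0]
        print("front face x=%.4f*y+%.4f*z+%.4f"%tuple(c),"x at y.012 z mid",c@[.012,np.median(P[:,2]),1])
        cv2.imwrite("pics/s6.png",cv2.resize(f[120:320,150:390,::-1],(720,600),interpolation=2))
    if n=="wrist": cv2.imwrite("pics/w6.png",f[:,:,::-1])
E
python3 m.py
```

```text
TCP [0.432  0.0161 0.1754] [-2.245 -2.197  0.   ] yaw -1.2476477939876531 [ 0.6 -0.3 -1.2]
scene 1470
[ 4.284e-01 -4.000e-04  1.659e-01] [ 0.4255 -0.0418  0.1311] [0.4322 0.0643 0.2142] ((431.5344543457031, 5.853767395019531), (94.29031372070312, 9.540470123291016), 86.66682434082031)
front face x=0.0210*y+0.0038*z+0.4277 x at y.012 z mid 0.4285237561556401
top 30
[ 0.4297 -0.03    0.2108] [ 0.4273 -0.0404  0.1822] [ 0.4316 -0.0172  0.218 ] ((429.4148254394531, -28.28742027282715), (22.19508171081543, 3.9891788959503174), 88.88549041748047)
wrist 2849
[0.4325 0.0401 0.2101] [ 0.428  -0.0013  0.1536] [0.4365 0.066  0.2145] ((432.1925354003906, 31.592710494995117), (68.9527587890625, 7.877202987670898), 88.23192596435547)
```

View pics/s6.png

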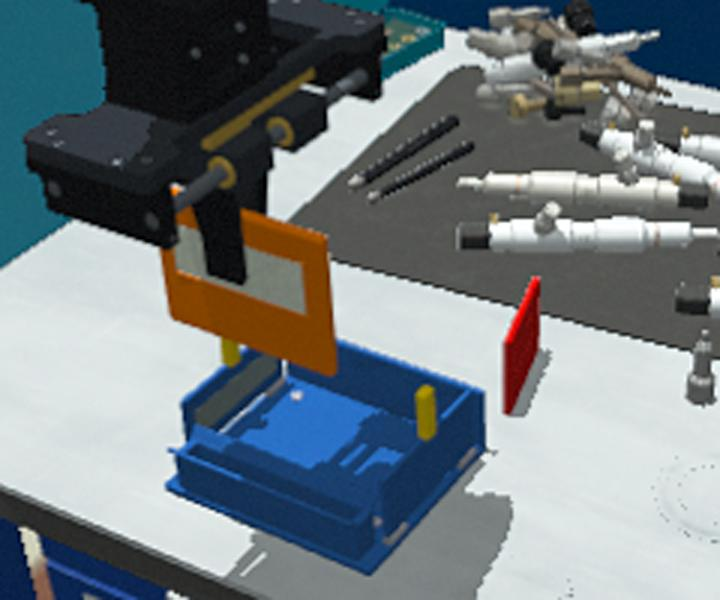

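Both walls stand (tabs at (230,350), (427,412)); the plate hangs upright over the channel, aligned within ~0.5 mm. Descending.

Request:
{"op": "move_arm", "data": {
  "increments": "0.5 0 -15 0 0 0 255;0 0 -20 0 0 0 255;0 0 -20 0 0 0 255;0 0 -15 0 0 0 255;0 0 -10 0 0 0 255;0 0 -5 0 0 0 255;0 0 -4 0 0 0 255;0 0 0 0 0 0 255"
}}

```text
time: 15.92
position: [0.4328, 0.0147, 0.0865]
tool_rot: [2.249, 2.194, -0.001]
ft_force: [0.7, -1.1, -1.7]
grip_width: 0.087
grip_force: 40.0
```

Request:
{"op": "move_arm", "data": {
  "increments": "0 0 -3 0 0 0 255;0 0 -3 0 0 0 255;0 0 -3 0 0 0 255;0 0 -3 0 0 0 255;0 0 -3 0 0 0 255;0 0 -3 0 0 0 255;0 0 -3 0 0 0 255;0 0 0 0 0 0 255"
}}

```text
time: 16.58
position: [0.4323, 0.015, 0.0649]
tool_rot: [-2.248, -2.194, 0.002]
ft_force: [-0.1, -0.1, -1.0]
grip_width: 0.087
grip_force: 40.0
```

Request:
{"op": "move_arm", "data": {
  "increments": "0 0 -2 0 0 0 255;0 0 -2 0 0 0 255;0 0 -2 0 0 0 255;0 0 -1 0 0 0 255;0 0 -1 0 0 0 255;0 0 -1 0 0 0 255;0 0 0 0 0 0 255;0 0 0 0 0 0 255"
}}

```text
time: 17.25
position: [0.433, 0.0151, 0.0569]
tool_rot: [2.248, 2.194, 0.001]
ft_force: [-1.0, -0.5, 4.3]
grip_width: 0.085
grip_force: 40.0
```

Request:
{"op": "move_arm", "data": {
  "increments": "0 0 -1 0 0 0 255;0 0 0 0 0 0 255;0 0 0 0 0 0 255;0 0 0 0 0 0 255;0 0 0 0 0 0 255;0 0 0 0 0 0 255;0 0 0 0 0 0 255;0 0 0 0 0 0 255"
}}

```text
time: 17.92
position: [0.433, 0.0151, 0.0559]
tool_rot: [2.248, 2.194, 0.001]
ft_force: [-1.4, -0.1, 5.9]
grip_width: 0.089
grip_force: 40.0
```

Force is rising as the strip compresses. I'll go on until the hard stop shows.

Request:
{"op": "move_arm", "data": {
  "increments": "0 0 -1 0 0 0 255;0 0 0 0 0 0 255;0 0 0 0 0 0 255;0 0 -1 0 0 0 255;0 0 0 0 0 0 255;0 0 0 0 0 0 255;0 0 0 0 0 0 255;0 0 0 0 0 0 255"
}}

```text
time: 18.58
position: [0.4333, 0.0152, 0.0553]
tool_rot: [-2.248, -2.194, -0.001]
ft_force: [-5.4, -0.9, 19.9]
grip_width: 0.089
grip_force: 40.0
```

```bash
python3 m.py
```

```text
TCP [0.4333 0.0152 0.0553] [-2.248e+00 -2.194e+00 -1.000e-03] yaw -1.3873459022494785 [-5.4 -0.9 19.9]
scene 664
[ 0.4293 -0.0127  0.0622] [ 0.4264 -0.0429  0.0311] [0.4342 0.0528 0.0947] ((428.6978454589844, -4.302974700927734), (13.480879783630371, 66.54714965820312), 11.716211318969727)
front face x=0.0123*y+0.0122*z+0.4286 x at y.012 z mid 0.4294641621375099
top 24
wrist 2878
[0.4335 0.0409 0.0909] [ 4.291e-01 -3.000e-04  3.970e-02] [0.4375 0.0671 0.1378] ((433.5765686035156, 38.90414810180664), (1.28948974609375, 3.6049864292144775), 80.65991973876953)
```

View pics/s6.png

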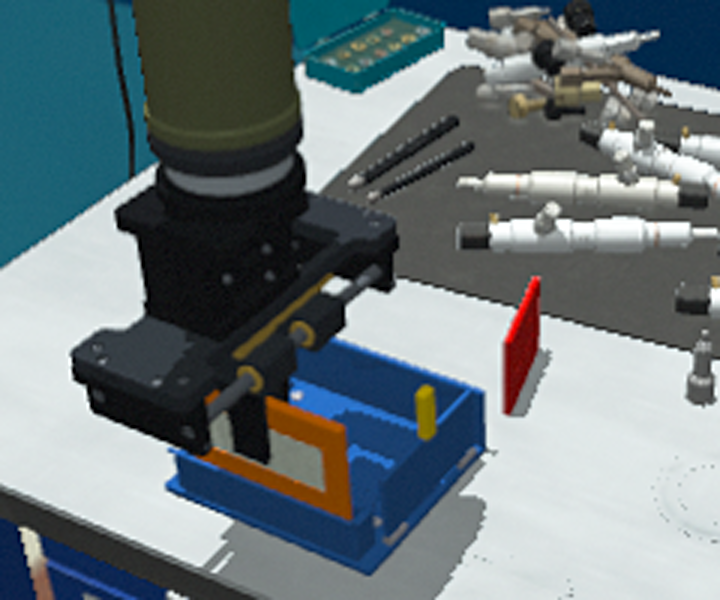

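The plate sits in the channel (bottom right corner at (350,512)), the right wall stands, and the plate top is at ≈ 93-95 mm, with 20 N against the hard stop at the same height as in the rack. Handing in.

```bash
python3 -c "
from bench import ctrl
print(ctrl.get_state()['ft_force'],ctrl.close_job())"
```

```text
the job is handed in; nothing more can be done
[-6.2710893  -1.21822542 18.15925952] None
```

I handed the job in at about 19 s with both walls raised to their stops and the orange plate pressed home in the channel, the gripper still holding it at 40 N and pushing down with about 18 N; the hand-in returned no verdict, and the gripper hid the left wall in the last picture.

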